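# Push the tall reagent cassette home into its dock

### The job

Push the tall, heavy reagent cassette across the bench into the analyser's loading dock until it stands square and fully home against the back stop. Push it low down near its base, with the fingers, so that it slides upright instead of tipping; do not lift it, keep off its white and orange upper half and handle, and leave the tube rack, bottle and tip box undisturbed. Finish with the robot clear of everything.

Things in the scene. Friction and masses are not known exactly. Their poses are not given: they have to be found in the camera images.
- cassette: Loose box, 64 mm deep (x), 120 wide (y), 140 tall: lower 70 grey, upper half white and orange. Grey foot 30 high, 100 wide, juts out behind to x = -72. 0.7 to 1 kg; pushed along x below 30 mm it slides, high up it tips; pushed flat on the foot it squares up, turning about the foot. Origin: under the box's centre. Starts before the dock, within 0.3 rad of dock x, 45 mm off its centre line at most.
- upper_half: The cassette's upper half, fixed to it and not to be touched: white and orange box from 70 to 140 mm above the bench, yellow panels, and on top two blue caps and a black carrying handle (bar 50 mm along the cassette's y, 16 mm wide, its top 175 mm above the bench). Origin: on the cassette's axis, 70 mm above its underside.
- dock: Fixed white U dock, open to the robot. Origin: on the bench where the cassette's origin is when home; x points in (away from robot), y left. Back stop 45 mm high, face at x = 32 mm, 36 thick, 190 wide. Rails 25 mm high, inner faces y = +-68, x = -22 to 32; grey flares widen to about y = +-87 at x = -62. Blue floor is paint. Cassette enters front (+x) first; its foot stays outside, to x = -72.
- tube_rack: Bystander: loose blue rack with six capped tubes, 45 x 75 mm, 90 mm high. Origin: centre of its underside. It, the bottle and the tip box stand in a random order left of, right of and behind the dock.
- wash_bottle: Bystander: loose white bottle with a blue cap, 54 mm diameter, 105 mm high. Origin: centre of its underside.
- tip_box: Bystander: loose grey box with a green lid, 62 x 82 mm, 63 mm high. Origin: centre of its underside.

How it is judged:
By the outcome, as a careful person would: the job done as asked, in the order asked, and still so for the second after the job is handed in, with the robot touching nothing.
It also fails if it takes over 64 s, if anything falls off the work surface, if the arm or the gripper's body presses on something with over 40 N, if the wrist force passes 120 N, or if a joint passes its speed limit or range.

### The arm

A 6-joint arm with a two-finger parallel gripper is mounted at the origin on the work surface. World frame = base frame: x ahead of the robot, y to its left, z up, the work surface at z = 0. Lengths are in m, angles in rad, forces in N, time in s.
With the tool pointing down it reaches from about 0.2 to 0.875 m from the base axis. Payload 3.4 kg.
Tool frame: the origin (TCP) lies on the centre line of the jaws, within the pads' length; the fingertips stand 14 mm ahead of it and the grasp point (between the pads) lies 5 mm behind it (env.finger_overhang is the distance from the TCP to the fingertips, in m); x points along the fingers, y is the direction in which the jaws open and shut, and the axes are right-handed (so a half turn about x gives the same grasp; the last joint's range is limited). The gripper opens to 94 mm and grips with 3 to 60 N. Pads are 16 mm wide; open, the fingers measure 119 mm over their backs; the gripper's body (75 mm by 177 mm) begins 78 mm behind the grasp point.
Start: joints at [-1.338, 0.276, 1.505, -0, 1.361, -0.121], TCP at [0.199, -0.539, 0.219] pointing down, gripper open.
Joint ranges: [-2.89, 2.89], [-0.75, 2.08], [0.22, 2.7], [-1.18, 4.32], [0.11, 2.71], [-2.7, 2.7]. Speed limits (rad/s): [2.57, 2.57, 3.14, 3.14, 3.14, 3.14].

### API

Orientations are given as a unit quaternion [x, y, z, w].
In Python, from rig import env gives the robot as it stands. The module is installed in compiled form; this text tells all that it offers.
- The arm moves only by the shell command python3 -m jog 'ROWS'. ROWS is JSON, a list of rows, each a list of 7 numbers: the shift along the tool's x, y, z in mm, then the turn, a rotation vector about the tool's x, y, z in rad, then the opening, from 0 (shut) to 1 (fully open). In form: [[x, y, z, wx, wy, wz, grip], ...]. A call has 1 to 20 rows; each row shifts and turns the commanded pose from where the row before left it, along the tool's axes as they then stand; what a row does not reach is not made up. A row lasts 1/12 s, in which the tool goes at most 41.7 mm and 7.16 degrees, less where a joint would pass 70% of its speed; a pose out of reach is approached as far as the arm can. A call is refused whole if a number of a shift passes 41.7 or a number of a turn 0.125, either way. A call with a gripper value outside its range is refused whole. The fingers move at their own pace and stop on an object; the grip force is fixed at half the most. Time passes only in rows, so rows that do not move let the fingers close. It gives the time, the measured TCP pose, the force and the opening at its end, in the units of the state.
- env.get_state(): the state, without advancing time (a new reading comes with each control period).
- env.capture(name): name is "side" or "top" or "wrist"; returns the picture (480x640x3 uint8, red, green, blue); there is no depth.
- env.camera_params(name): a dict with "fx", "fy", "cx", "cy" (pixels), "rvec" (rotation vector, rad) and "tvec" (3), from world to camera coordinates, as OpenCV has them. Camera axes: x right, y down, z forward; pixel columns grow to the right and rows downward; lengths in m; the calibration is good to about 2 mm. A picture is of the moment at which its call begins: read the wrist's pose just before it. camera_params takes no time and is no camera call; for the wrist camera it gives the pose at the moment of the call.
- env.sign_off(): hands the job in, once; it reports no verdict.
The state is a dict: "time_s": time; "qpos": joint angles; "joint_velocities": joint speeds; "effort": joint torques, N m; "ee_pos": TCP position; "orientation": TCP orientation; "wrist_force": force on the tool from outside, world axes, zero at the start; "torque": the same for the moment, N m; "opening": finger opening in m.
Only numpy, scipy, OpenCV 4.12 (cv2) and the standard library are available. Lean on these libraries where they do the work, as an engineer would, in place of code of your own. Each camera call takes 0.05 s, during which the arm holds its last target.

## Working session

There is one attempt and no reset: what is moved stays moved. The work goes in short steps, Python scripts to look and compute and a shell command to move; the robot and the scene stay as the last step left them, time stands still between calls to the robot, and variables do not carry over. Pictures are saved under pics/ and viewed, and the job is handed in when it is done.

```bash
mkdir -p pics; python3 - <<'E'
from rig import env
import cv2,numpy as np
s=env.get_state();print({k:np.round(v,3).tolist() for k,v in s.items()}, env.finger_overhang)
for n in ("side","top"):
    im=env.capture(n);cv2.imwrite(f"pics/{n}0.png",im[:,:,::-1])
    p=env.camera_params(n);print(n,{k:np.round(v,4).tolist() for k,v in p.items()})
    R=cv2.Rodrigues(np.array(p['rvec'],float))[0];print(-R.T@np.array(p['tvec']))
E
```

```text
{'time_s': 0.0, 'qpos': [-1.338, 0.277, 1.506, -0.0, 1.361, -0.121], 'joint_velocities': [0.0, -0.001, -0.001, -0.001, 0.0, 0.0], 'effort': [0.002, -40.457, -23.722, 0.07, 0.034, -0.0], 'ee_pos': [0.199, -0.539, 0.219], 'orientation': [-0.696, -0.125, 0.696, -0.124], 'wrist_force': [-0.678, -0.763, 0.294], 'torque': [-0.014, 0.013, 0.008], 'opening': 0.094} 0.014
side {'fx': 452.2126, 'fy': 452.2126, 'cx': 314.3695, 'cy': 235.5967, 'rvec': [2.3197, -0.2787, 0.1402], 'tvec': [-0.6416, 0.1971, 0.6677]}
[ 0.52885913 -0.49065614  0.61304925]
top {'fx': 480.5923, 'fy': 480.5923, 'cx': 315.6831, 'cy': 244.0084, 'rvec': [2.1946, -2.1358, 0.2139], 'tvec': [0.018, 0.6553, 0.6642]}
[0.54814607 0.06827846 0.75217002]
```

View pics/side0.png

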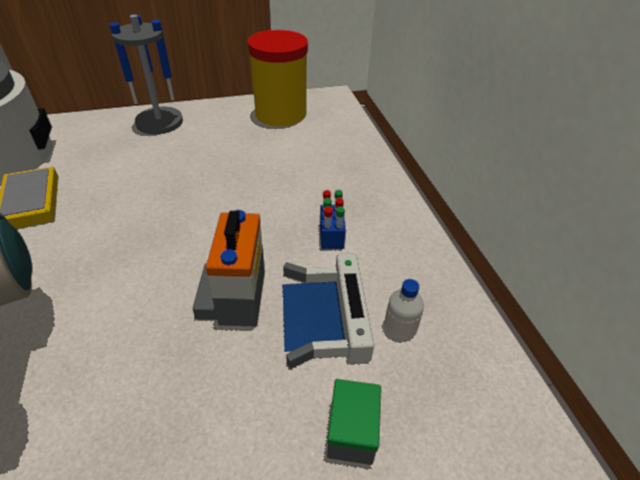

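View pics/top0.png

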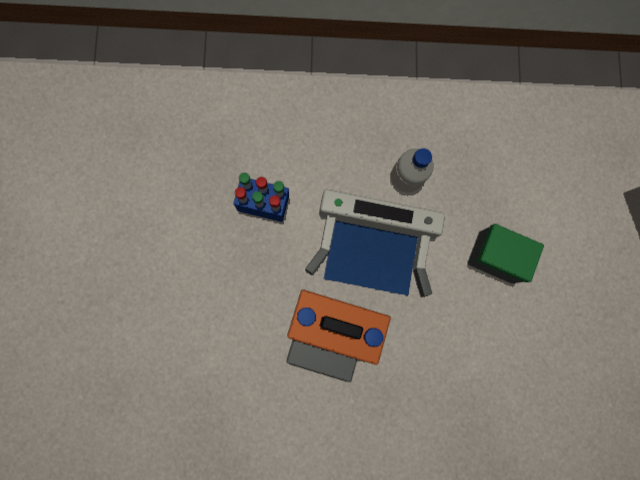

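The side and top pictures show the cassette (orange top at about (339,327) in the top view, grey foot at (322,362)) in front of the dock (blue floor at about (372,258)). The rack is left of the dock, the bottle behind it and the tip box to its right. Next I measure.

```bash
cat > h.py <<'E'
from rig import env
import cv2,numpy as np
def cam(n):
    p=env.camera_params(n);R=cv2.Rodrigues(np.array(p['rvec'],float))[0];t=np.array(p['tvec'],float)
    K=np.array([[p['fx'],0,p['cx']],[0,p['fy'],p['cy']],[0,0,1]]);return K,R,t
def ray(c,uv,z):
    K,R,t=c;C=-R.T@t;uv=np.atleast_2d(np.asarray(uv,float))
    d=(R.T@np.linalg.inv(K)@np.c_[uv,np.ones(len(uv))].T).T
    return (C+d*((z-C[2])/d[:,2])[:,None])[:,:2]
def blob(m,k=3):
    m=m.astype(np.uint8)*255
    m=cv2.morphologyEx(m,cv2.MORPH_CLOSE,np.ones((k,k)));
    return sorted(cv2.findContours(m,cv2.RETR_EXTERNAL,cv2.CHAIN_APPROX_NONE)[0],key=cv2.contourArea)[::-1]
def rect(c,cnt,z):
    P=ray(c,cnt[:,0,:],z)
    r=cv2.minAreaRect((P*1000).astype(np.float32));b=cv2.boxPoints(r)
    return r,b
def masks(im):
    h=cv2.cvtColor(im,cv2.COLOR_RGB2HSV);H,S,V=[h[...,i].astype(int) for i in range(3)]
    return H,S,V
E
python3 - <<'E'
from h import *
im=cv2.imread("pics/top0.png")[:,:,::-1].copy();c=cam("top");H,S,V=masks(im)
roi=np.zeros(H.shape,bool);roi[180:400,280:450]=1
o=blob((H<18)&(S>150)&(V>120)&roi,15)[0];print("orange",rect(c,o,.14))
b=blob((H>100)&(H<125)&(S>120)&roi&(np.arange(480)[:,None]<300),5)[0];print("floor",rect(c,b,.0), cv2.approxPolyDP(b,5,True)[:,0].tolist())
for p in [(323,190),(443,213),(441,236),(321,211)]: print(ray(c,p,.045))
for y,x in [(365,320),(200,330),(330,400),(272,318),(360,355),(370,340)]: print((x,y),im[y,x],h if 0 else (H[y,x],S[y,x],V[y,x]))
z=cv2.resize(im[180:390,270:460],None,fx=3,fy=3,interpolation=cv2.INTER_CUBIC);cv2.imwrite("pics/zoom.png",z[:600,:,::-1])
z=cv2.resize(im[330:390,270:370],None,fx=8,fy=8,interpolation=cv2.INTER_CUBIC);cv2.imwrite("pics/zoom2.png",z[:,:,::-1])
E
```

```text
orange (((536.5420532226562, 8.195701599121094), (117.90843963623047, 61.821861267089844), 74.55416107177734), array([[491.04645 , -40.39682 ],
       [550.63544 , -56.86167 ],
       [582.03766 ,  56.788223],
       [522.44867 ,  73.253075]], dtype=float32))
floor (((643.3759155273438, -54.405914306640625), (135.3997344970703, 94.37279510498047), 80.39999389648438), array([[ 585.5601   , -113.2885   ],
       [ 678.61127  , -129.02693  ],
       [ 701.1917   ,    4.4766693],
       [ 608.14056  ,   20.215103 ]], dtype=float32)) [[336, 221], [325, 278], [407, 294], [416, 237]]
[[0.73823833 0.02650611]]
[[ 0.70890264 -0.15749115]]
[[ 0.6732195  -0.15383894]]
[[0.70560448 0.02883288]]
(320, 365) [83 84 81] (np.int64(40), np.int64(9), np.int64(84))
(330, 200) [159 158 146] (np.int64(28), np.int64(21), np.int64(159))
(400, 330) [152 145 134] (np.int64(18), np.int64(30), np.int64(152))
(318, 272) [150 143 132] (np.int64(18), np.int64(31), np.int64(150))
(355, 360) [63 64 62] (np.int64(45), np.int64(8), np.int64(64))
(340, 370) [80 81 79] (np.int64(45), np.int64(6), np.int64(81))
```

View pics/zoom.png

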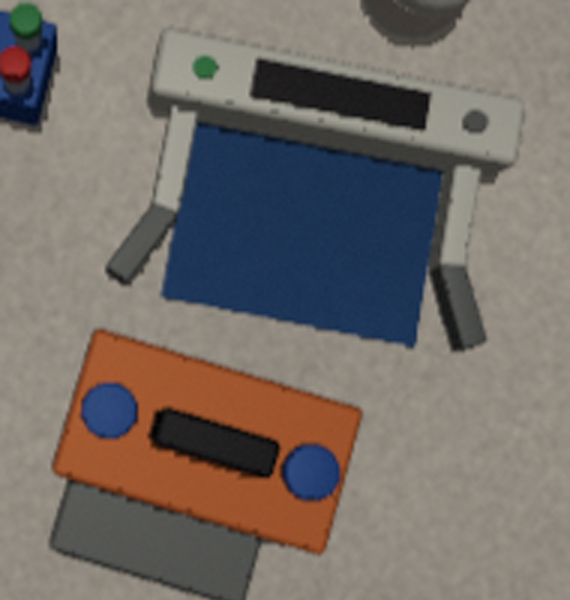

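View pics/zoom2.png

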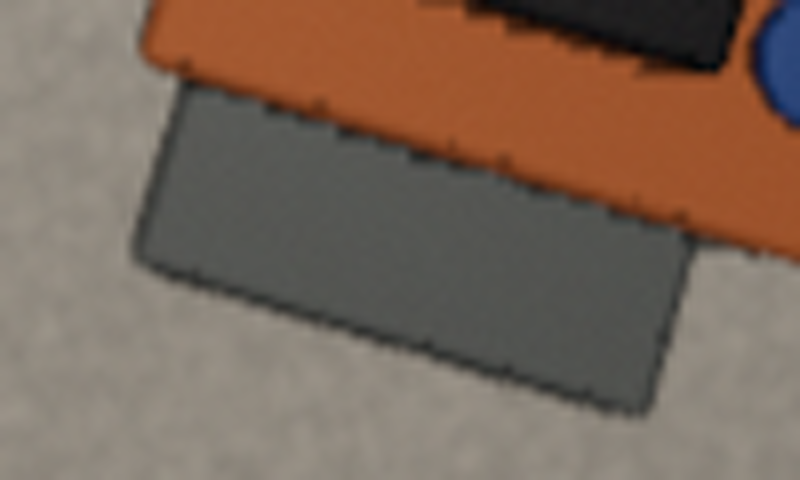

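```bash
cat >> h.py <<'E'
from scipy.spatial.transform import Rotation as Ro
def pose():
    s=env.get_state();return np.array(s['ee_pos'])*1000,Ro.from_quat(s['orientation']),s
def target(fwd_yaw,tilt,ysign):
    f=np.array([np.cos(fwd_yaw),np.sin(fwd_yaw),0]);x=np.sin(tilt)*f+np.array([0,0,-np.cos(tilt)])
    l=np.array([-f[1],f[0],0])*ysign
    return Ro.from_matrix(np.c_[x,l,np.cross(x,l)])
def plan(tip,Rt,off=14):
    """tip mm world of fingertip centre; prints turn in tool frame, and shift in the TURNED tool frame (turn first)"""
    p,R,s=pose();w=(R.inv()*Rt).as_rotvec()
    tcp=np.array(tip)-Rt.as_matrix()[:,0]*off
    print("turn",w.round(3),"|deg",np.degrees(np.linalg.norm(w)).round(1),"| shift after turn",Rt.inv().apply(tcp-p).round(1),"| shift in present frame",R.inv().apply(tcp-p).round(1),"world",(tcp-p).round(1))
D=np.array([658.,-57.]);DY=-0.168
def w2d(P,D=D,y=DY):
    c,s=np.cos(y),np.sin(y);return (np.atleast_2d(P)-D)@np.array([[c,-s],[s,c]])
def d2w(P,D=D,y=DY):
    c,s=np.cos(y),np.sin(y);return np.atleast_2d(P)@np.array([[c,s],[-s,c]])+D
E
python3 - <<'E'
from h import *
c=cam("top");f=ray(c,[(287.5,362.7),(350,381.5)],.03)*1000
print(f,np.arctan2(f[0,1]-f[1,1],f[0,0]-f[1,0])-np.pi/2,np.linalg.norm(f[0]-f[1]))
yaw=-.2695;m=f.mean(0)+72*np.array([np.cos(yaw),np.sin(yaw)]);print("C from foot",m,w2d(m),"orange",w2d([536.5,8.2]))
p,R,s=pose();print(R.as_matrix().round(2))
# side view rays: orange top
im=cv2.imread("pics/side0.png")[:,:,::-1].copy();H,S,V=masks(im)
cs=cam("side");o=blob((H<18)&(S>150)&(V>100)&(np.arange(640)[None]<300)&(np.arange(480)[:,None]>180),15)[0]
print("side orange",rect(cs,o,.14))
b=blob((H>100)&(H<125)&(S>120)&(np.arange(640)[None]>270)&(np.arange(640)[None]<345)&(np.arange(480)[:,None]>270),5)[0];print("side floor",rect(cs,b,0))
for ys in (1,-1):
    print("rear",ys,(R.inv()*target(DY,.5,ys)).as_rotvec().round(2)); print("side",ys,(R.inv()*target(-.2695-np.pi/2,.5,ys)).as_rotvec().round(2))
E
```

```text
[[480.57332187  72.11642791]
 [455.47118443 -20.07133515]] -0.26584835110150484 95.5442356303757
C from foot [537.42335134   6.85258109] [[-129.55591322   42.79188783]] orange [[-130.6915679    43.96594228]]
[[-0.    0.35 -0.94]
 [ 0.   -0.94 -0.35]
 [-1.   -0.   -0.  ]]
side orange (((537.6025390625, 7.886344909667969), (120.01534271240234, 63.796241760253906), 74.06543731689453), array([[490.45563 , -41.058292],
       [551.80054 , -58.572872],
       [584.74945 ,  56.830982],
       [523.40454 ,  74.345566]], dtype=float32))
side floor (((644.44384765625, -50.378173828125), (134.55731201171875, 94.04893493652344), 80.23651123046875), array([[ 586.6912   , -108.7079   ],
       [ 679.378    , -124.65686  ],
       [ 702.1965   ,    7.9515533],
       [ 609.5097   ,   23.900513 ]], dtype=float32))
rear 1 [-2.55 -0.18  0.65]
side 1 [-0.93 -0.46  0.24]
rear -1 [0.51 0.49 0.13]
side -1 [2.14 0.28 0.55]
```

```bash
cat > p.py <<'E'
from h import *
import sys
# world pose target A: side pre-contact
C=np.array([537.,7.8]);y=-.27
ex=np.array([np.cos(y),np.sin(y)]);ey=np.array([-ex[1],ex[0]])
tip=np.r_[C-5*ex+(60+45)*ey,12]
Rt=target(y-np.pi/2,.52,1)
print("tip",tip); plan(np.r_[tip[:2]+40*ey,220],Rt); plan(tip,Rt)
E
python3 p.py
```

```text
tip [560.18794637 110.3296013   12.        ]
turn [-0.925 -0.481  0.247] |deg 61.4 | shift after turn [-393.8  174.8 -660.7] | shift in present frame [ -12.5 -522.1 -591.1] world [373.6 694.5  13.4]
turn [-0.925 -0.481  0.247] |deg 61.4 | shift after turn [-193.4  174.8 -729.3] | shift in present frame [ 195.4 -489.3 -567.7] world [ 363.   656.  -194.6]
```

```bash
python3 -m jog '[[-20,0,0,0,0,0,0.3],[-30,-10,-10,0,0,0,0.3],[-30,-20,-25,0,0,0,0.3],[0,-26,-30,0,0,0,0.3],[0,-26,-30,0,0,0,0.3],[0,-26,-30,0,0,0,0.3],[0,-26,-30,0,0,0,0.3],[0,-26,-30,0,0,0,0.3],[0,-26,-30,0,0,0,0.3],[0,-26,-30,0,0,0,0.3],[0,-26,-30,0,0,0,0.3],[0,-26,-30,0,0,0,0.3],[0,-26,-30,0,0,0,0.3],[0,-26,-30,0,0,0,0.3],[0,-26,-30,0,0,0,0.3],[0,-26,-30,0,0,0,0.3],[0,-26,-28,0,0,0,0.3],[0,-26,-28,0,0,0,0.3],[0,-26,-28,0,0,0,0.3],[0,-20,-20,0,0,0,0.3]]'
python3 -m jog '[[0,-26,-29,-0.09,-0.046,0.024,0.3],[0,-20,-20,-0.09,-0.046,0.024,0.3],[0,0,0,-0.09,-0.046,0.024,0.3],[0,0,0,-0.09,-0.046,0.024,0.3],[0,0,0,-0.09,-0.046,0.024,0.3],[0,0,0,-0.09,-0.046,0.024,0.3],[0,0,0,-0.09,-0.046,0.024,0.3],[0,0,0,-0.09,-0.046,0.024,0.3],[0,0,0,-0.09,-0.046,0.024,0.3],[0,0,0,-0.09,-0.046,0.024,0.3],[0,0,0,0,0,0,0.3]]'; python3 p.py
```

```text
time_s: 1.77
ee_pos: [0.534, 0.0826, 0.2973]
orientation: [-0.696, -0.125, 0.696, -0.125]
wrist_force: [-0.4, -0.8, 1.4]
opening: 0.028
time_s: 2.68
ee_pos: [0.5601, 0.1424, 0.2944]
orientation: [-0.409, -0.302, 0.69, -0.516]
wrist_force: [-0.8, 0.5, -0.5]
opening: 0.0282
tip [560.18794637 110.3296013   12.        ]
turn [-0.021 -0.016  0.005] |deg 1.5 | shift after turn [ 46.1   8.6 -44.9] | shift in present frame [ 46.8   7.9 -44.3] world [ 12.6  13.1 -62.3]
turn [-0.021 -0.016  0.005] |deg 1.5 | shift after turn [ 246.5    8.6 -113.5] | shift in present frame [ 248.3    7.5 -109.6] world [   1.9  -25.4 -270.3]
```

```bash
python3 -m jog '[[16,3,-15,-0.02,-0.016,0.005,0.3],[15,3,-15,0,0,0,0.3],[15,2.5,-15,0,0,0,0.3],[25,0,-8.5,0,0,0,0.3],[25,0,-8.5,0,0,0,0.3],[25,0,-8.5,0,0,0,0.3],[25,0,-8.5,0,0,0,0.3],[25,0,-8.5,0,0,0,0.3],[25,0,-8.5,0,0,0,0.3],[20,0,-7,0,0,0,0.3],[15,0,-5,0,0,0,0.3],[8,0,-2.5,0,0,0,0.3],[0,0,0,0,0,0,0.3]]'; python3 p.py
python3 - <<'E'
from h import *
for n in("side","top"): cv2.imwrite(f"pics/{n}1.png",env.capture(n)[:,:,::-1])
E
```

```text
time_s: 3.77
ee_pos: [0.5633, 0.116, 0.0327]
orientation: [-0.401, -0.302, 0.69, -0.522]
wrist_force: [0.2, -0.9, 0.1]
opening: 0.0282
tip [560.18794637 110.3296013   12.        ]
turn [-0.007 -0.001  0.002] |deg 0.4 | shift after turn [-193.3   -1.5   63.8] | shift in present frame [-193.4   -1.4   63.5] world [  9.4  39.6 199.4]
turn [-0.007 -0.001  0.002] |deg 0.4 | shift after turn [ 7.1 -1.5 -4.9] | shift in present frame [ 7.1 -1.5 -4.8] world [-1.3  1.1 -8.6]
```

View pics/side1.png

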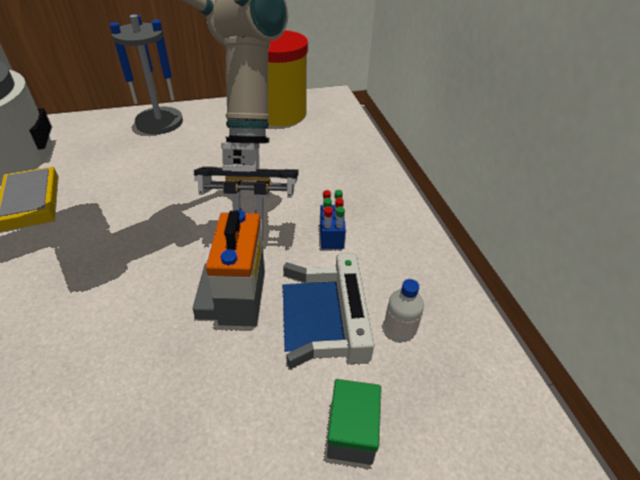

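View pics/top1.png

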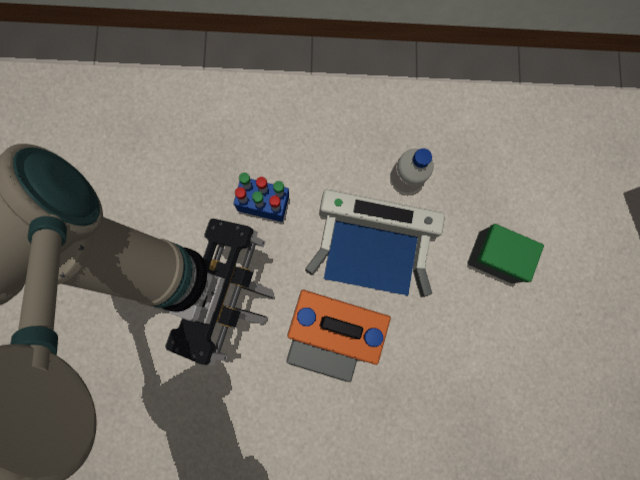

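```bash
python3 - <<'E'
from h import *
c=cam("top");print((ray(c,[(235,204),(286,221),(290,186)],.04)*1000).round(),(ray(c,[(286,221)],.0)*1000).round(),(ray(c,[(275,202),(278,187),(240,194)],.09)*1000).round())
p,R,s=pose();M=R.as_matrix()
for y in(88,-88):
  for z in(37.5,-37.5): print(y,z,(p+M@np.array([-73,y,z])).round())
E
```

```text
[[713. 159.]
 [690.  81.]
 [744.  77.]] [[697.  82.]] [[706.  96.]
 [728.  93.]
 [716. 146.]]
88 37.5 [650.  96. 117.]
88 -37.5 [668. 159.  80.]
-88 37.5 [481. 144. 116.]
-88 -37.5 [499. 207.  79.]
```

```bash
python3 -m jog '[[7,-1.5,-5,0,0,0,0.3],[4,0,-7,0,0,0,0.3],[4,0,-7,0,0,0,0.3],[4,0,-7,0,0,0,0.3],[3,0,-5.2,0,0,0,0.3],[2,0,-3.5,0,0,0,0.3],[0,0,0,0,0,0,0.3]]'
cat > q.py <<'E'
from h import *
p,R,s=pose();tip=p+14*R.as_matrix()[:,0];y=R.as_matrix()[:,1]
print("tip dock",w2d(tip[:2]).round(1),"z",tip[2].round(1),"tool-y yaw rel dock",(np.arctan2(y[1],y[0])-DY).round(3),"F",np.round(s['wrist_force'],1),"t",s['time_s'])
print("dock x,y,z unit in tool:",[R.inv().apply(v).round(3).tolist() for v in ([np.cos(DY),np.sin(DY),0],[-np.sin(DY),np.cos(DY),0],[0,0,1])])
E
python3 q.py
```

```text
time_s: 4.45
ee_pos: [0.5657, 0.1247, 0.0142]
orientation: [-0.392, -0.292, 0.694, -0.529]
wrist_force: [-11.8, -5.5, 71.9]
opening: 0.0285
tip dock [[-122.   156.4]] z 2.3 tool-y yaw rel dock -0.106 F [-11.8  -5.5  71.9] t 4.45
dock x,y,z unit in tool: [[-0.048, 0.994, -0.095], [-0.52, -0.106, -0.847], [-0.853, 0.009, 0.522]]
```

I had the sign of tool z wrong, so the fingertips pressed on the bare bench at 72 N. That is under the limit and nothing was moved. I'm lifting back off.

```bash
python3 -m jog '[[-9,0,5.5,0,0,0,0.3],[-9,0,5.5,0,0,0,0.3],[0,0,0,0,0,0,0.3]]'; python3 q.py
```

```text
time_s: 4.7
ee_pos: [0.5695, 0.1354, 0.0196]
orientation: [-0.404, -0.301, 0.687, -0.523]
wrist_force: [-1.2, -0.1, -0.7]
opening: 0.0281
tip dock [[-120.1  168.1]] z 7.4 tool-y yaw rel dock -0.106 F [-1.2 -0.1 -0.7] t 4.7
dock x,y,z unit in tool: [[-0.044, 0.994, -0.097], [-0.489, -0.106, -0.866], [-0.871, 0.009, 0.491]]
```

```bash
python3 -m jog '[[-4.4,0,2.5,0,0,0,0.3],[5.3,-3,9.6,0,0,0,0.3],[5.3,-3,9.6,0,0,0,0.3],[5,-1,9,0,0,0,0.3],[4,0,7,0,0,0,0.3],[3.5,1,6,0,0,0,0.3],[2,0.5,3.5,0,0,0,0.3],[0,0,0,0,0,0,0.3]]'; python3 q.py
```

```text
time_s: 5.37
ee_pos: [0.5484, 0.0853, 0.0227]
orientation: [-0.402, -0.302, 0.689, -0.522]
wrist_force: [0.1, 0.6, -0.1]
opening: 0.0284
tip dock [[-132.5  115. ]] z 10.5 tool-y yaw rel dock -0.108 F [ 0.1  0.6 -0.1] t 5.3667
dock x,y,z unit in tool: [[-0.049, 0.994, -0.096], [-0.492, -0.108, -0.864], [-0.869, 0.004, 0.495]]
```

```bash
python3 -m jog '[[1.5,0.4,3.6,0,0,0,0.3],[1.5,0.4,3.6,0,0,0,0.3],[1.8,0.4,3.5,-0.01,0,0.0055,0.3],[1.8,0.4,3.5,-0.01,0,0.0055,0.3],[1.9,0.4,3.5,-0.01,0,0.0055,0.3],[1.9,0.4,3.5,-0.01,0,0.0055,0.3],[1.9,0.3,3.5,-0.01,0,0.0055,0.3],[1.9,0.3,3.5,-0.01,0,0.0055,0.3],[1.9,0.2,3.5,-0.01,0,0.0055,0.3],[0,0,0,0,0,0,0.3]]'; python3 q.py
python3 - <<'E'
from h import *
for n in("side","top"): cv2.imwrite(f"pics/{n}2.png",env.capture(n)[:,:,::-1])
E
```

```text
time_s: 6.2
ee_pos: [0.5424, 0.0501, 0.0248]
orientation: [-0.388, -0.318, 0.667, -0.55]
wrist_force: [0.1, 2.6, -0.6]
opening: 0.0282
tip dock [[-132.    79.3]] z 12.6 tool-y yaw rel dock -0.026 F [ 0.1  2.6 -0.6] t 6.2
dock x,y,z unit in tool: [[-0.01, 1.0, -0.024], [-0.496, -0.026, -0.868], [-0.868, 0.003, 0.496]]
```

View pics/top2.png

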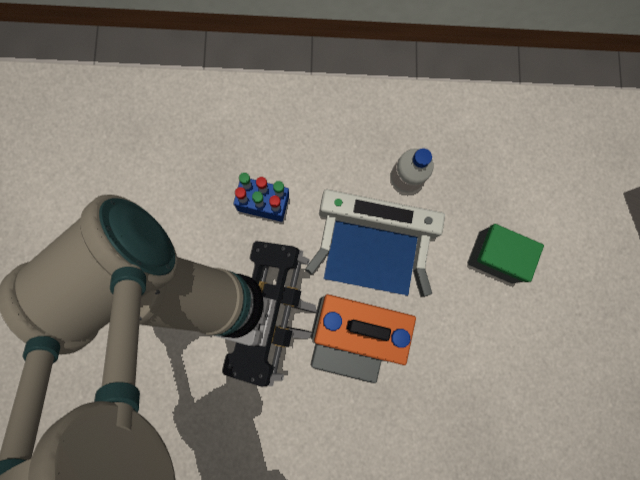

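View pics/side2.png

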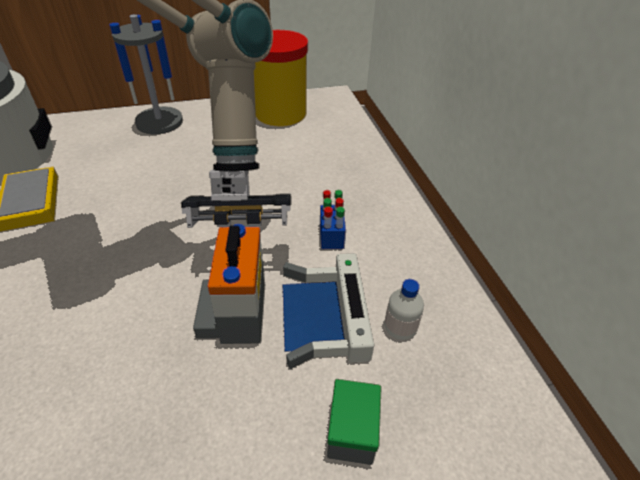

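The cassette has slid right and turned with the fingers, with its orange top now at about (364,329) in the top view. It stands upright and nothing else was touched.

```bash
cat > m.py <<'E'
from h import *
import sys
tag=sys.argv[1]
for n in("top","side"):
    im=env.capture(n);cv2.imwrite(f"pics/{n}{tag}.png",im[:,:,::-1]);H,S,V=masks(im);c=cam(n)
    X,Y=np.meshgrid(np.arange(640),np.arange(480))
    roi=(X>280)&(X<460)&(Y>200)&(Y<390) if n=="top" else (X>180)&(X<370)&(Y>180)&(Y<390)
    o=blob((H<18)&(S>150)&(V>90)&roi,15)[0];(ctr,sz,a),b=rect(c,o,.14)
    e=b-b.mean(0);L=max(((b[i]-b[i-1]) for i in range(4)),key=np.linalg.norm);L=L if L[1]>0 else -L
    print(n,"dock",w2d(np.array(ctr)).round(1),"size",np.round(sz,1),"yaw rel",(np.arctan2(L[1],L[0])-np.pi/2-DY).round(3))
E
python3 m.py 3
```

```text
top dock [[-127.8   10.9]] size [119.  63.] yaw rel -0.05
side dock [[-126.1    6.4]] size [130.9  65.4] yaw rel -0.051
```

```bash
python3 -m jog '[[1.9,0,3.5,-0.012,0,0.006,0.3],[1.9,0,3.5,-0.012,0,0.006,0.3],[1.4,0,2.6,-0.012,0,0.006,0.3],[0,0,0,0,0,0,0.3]]'; python3 q.py; python3 m.py 4
```

```text
time_s: 6.73
ee_pos: [0.5418, 0.0409, 0.0249]
orientation: [-0.383, -0.326, 0.656, -0.563]
wrist_force: [0.2, 3.5, -0.0]
opening: 0.0282
tip dock [[-130.8   70.2]] z 12.7 tool-y yaw rel dock 0.015 F [ 0.2  3.5 -0. ] t 6.7333
dock x,y,z unit in tool: [[0.01, 1.0, 0.011], [-0.493, 0.015, -0.87], [-0.87, 0.003, 0.494]]
top dock [[-126.9    1.4]] size [119.  63.] yaw rel -0.047
side dock [[-125.2   -3.1]] size [131.7  65.6] yaw rel -0.048
```

```bash
python3 -m jog '[[1.2,0,2.3,0,0,0,0.3],[0.5,0,0.9,0,0,0,0.3],[-2,0,-3.5,0,0,0,0.3],[-8,0,-14,0,0,0,0.3],[-14,0,-24,0,0,0,0.3],[-20,0,-20,0,0,0,0.3],[-30,0,-5,0,0,0,0.3],[-35,-15,0,0,0,0,0.4],[-35,-25,10,0,0,0,0.4],[-30,-30,0,0,0,0,0.4],[-25,-30,0,0,0,0,0.4],[-15,-30,0,0,0,0,0.4],[0,-20,0,0,0,0,0.5],[0,0,0,0,0,0,0.5]]'; python3 q.py; python3 m.py 5
cat > r.py <<'E'
from h import *
Rt=target(DY,.52,-1)
for t in ([-290,0,170],[-245,0,13]): plan(np.r_[d2w(t[:2])[0],t[2]],Rt)
E
python3 r.py
```

```text
time_s: 8.0
ee_pos: [0.4143, 0.2135, 0.1814]
orientation: [-0.381, -0.327, 0.656, -0.563]
wrist_force: [0.1, -0.0, -0.9]
opening: 0.0457
tip dock [[-285.4  219. ]] z 169.3 tool-y yaw rel dock 0.017 F [ 0.1 -0.  -0.9] t 8.0
dock x,y,z unit in tool: [[0.008, 1.0, 0.014], [-0.495, 0.017, -0.869], [-0.869, -0.0, 0.495]]
top dock [[-126.6   -1.8]] size [118.8  62.7] yaw rel -0.042
side dock [[-124.9   -6.9]] size [130.3  64.8] yaw rel -0.051
turn [ 1.646e+00  8.020e-01 -1.000e-03] |deg 104.9 | shift after turn [ -9.  225.6  12.2] | shift in present frame [110.1 -18.6 196.7] world [ -52.6 -219.9    1.8]
turn [ 1.646e+00  8.020e-01 -1.000e-03] |deg 104.9 | shift after turn [149.6 225.6  51.1] | shift in present frame [246.9  26.1 119.4] world [  -8.2 -227.5 -155.2]
```

```bash
sed -i 's/.52,-1/.52,1/' r.py; python3 r.py; python3 - <<'E'
from h import *
print(np.round(env.get_state()['qpos'],2))
E
```

```text
turn [-1.351  0.     0.77 ] |deg 89.1 | shift after turn [  -9.  -225.6  -12.2] | shift in present frame [110.1 -18.6 196.7] world [ -52.6 -219.9    1.8]
turn [-1.351  0.     0.77 ] |deg 89.1 | shift after turn [ 149.6 -225.6  -51.1] | shift in present frame [246.9  26.1 119.4] world [  -8.2 -227.5 -155.2]
[ 0.61  0.37  1.6  -0.37  1.55  0.84]
```

View pics/side5.png

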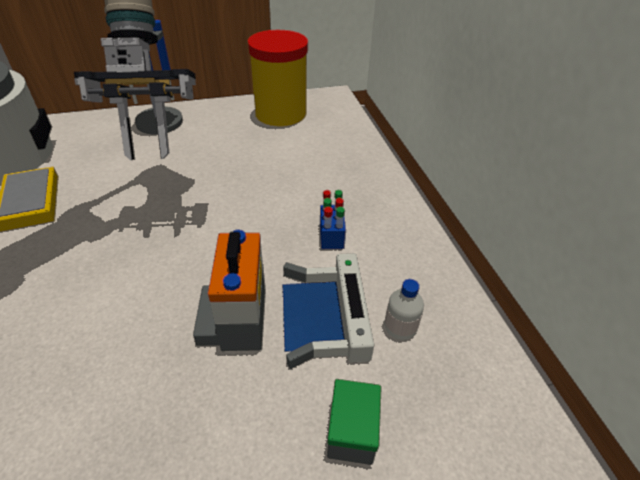

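```bash
python3 -m jog '[[0,0,0,-0.0965,0,0.055,0.6],[0,0,0,-0.0965,0,0.055,0.6],[0,0,0,-0.0965,0,0.055,0.6],[0,0,0,-0.0965,0,0.055,0.6],[0,0,0,-0.0965,0,0.055,0.6],[0,0,0,-0.0965,0,0.055,0.6],[0,0,0,-0.0965,0,0.055,0.6],[0,0,0,-0.0965,0,0.055,0.6],[0,0,0,-0.0965,0,0.055,0.6],[0,0,0,-0.0965,0,0.055,0.6],[0,0,0,-0.0965,0,0.055,0.6],[0,0,0,-0.0965,0,0.055,0.6],[0,0,0,-0.0965,0,0.055,0.6],[0,0,0,-0.0965,0,0.055,0.6],[0,0,0,0,0,0,0.6]]'; python3 r.py
```

```text
time_s: 9.35
ee_pos: [0.4175, 0.2096, 0.1795]
orientation: [0.042, 0.5, -0.075, 0.862]
wrist_force: [0.6, 0.5, -1.0]
opening: 0.0565
turn [-0.002 -0.001  0.003] |deg 0.2 | shift after turn [  -9.9 -222.7  -11.9] | shift in present frame [  -9.1 -222.7  -11.4] world [ -52.3 -217.     2.6]
turn [-0.002 -0.001  0.003] |deg 0.2 | shift after turn [ 148.8 -222.7  -50.9] | shift in present frame [ 149.6 -222.3  -50.2] world [  -7.9 -224.5 -154.4]
```

```bash
python3 -m jog '[[-1,-30,-1,0,0,0,0.6],[-1,-38,-2,0,0,0,0.6],[-2,-38,-2,0,0,0,0.6],[-2,-38,-2,0,0,0,0.6],[-2,-38,-2,0,0,0,0.6],[-1,-30,-2,0,0,0,0.6],[-1,-10.5,-1,0,0,0,0.6],[20,0,-5,0,0,0,0.6],[30,0,-7,0,0,0,0.6],[35,0,-9,0,0,0,0.6],[30,0,-7,0,0,0,0.6],[20,0,-5,0,0,0,0.6],[14,0,-3.5,0,0,0,0.6],[5,0,-1,0,0,0,0.6],[0,0,0,0,0,0,0.6]]'; python3 r.py; python3 q.py; python3 m.py 6
```

```text
time_s: 10.6
ee_pos: [0.4161, 0.0158, 0.0468]
orientation: [0.042, 0.513, -0.078, 0.854]
wrist_force: [-0.1, -0.8, -0.4]
opening: 0.0564
turn [-0.004 -0.03   0.013] |deg 1.9 | shift after turn [-140.4  -31.4   27. ] | shift in present frame [-140.8  -33.1   22.9] world [-50.9 -23.2 135.3]
turn [-0.004 -0.03   0.013] |deg 1.9 | shift after turn [ 18.2 -31.4 -11.9] | shift in present frame [ 18.9 -31.2 -11.3] world [ -6.6 -30.7 -21.7]
tip dock [[-244.    31.2]] z 34.5 tool-y yaw rel dock 1.561 F [-0.1 -0.8 -0.4] t 10.6
dock x,y,z unit in tool: [[0.471, 0.009, 0.882], [-0.013, 1.0, -0.004], [-0.882, -0.009, 0.471]]
top dock [[-126.6   -1.8]] size [118.7  62.7] yaw rel -0.042
side dock [[-124.8   -6.9]] size [130.3  65.1] yaw rel -0.051
```

View pics/top6.png

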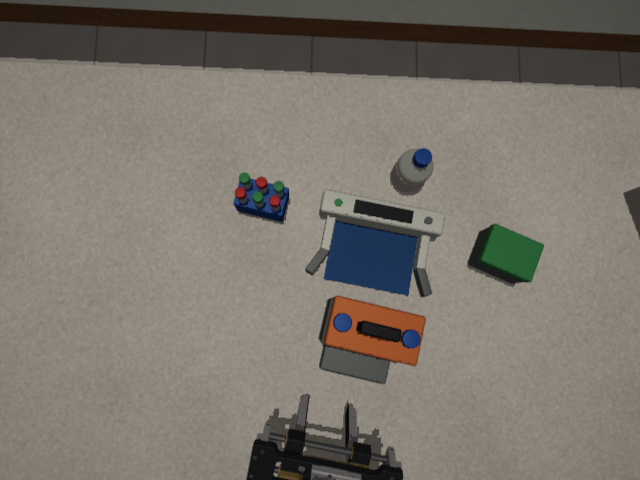

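View pics/side6.png

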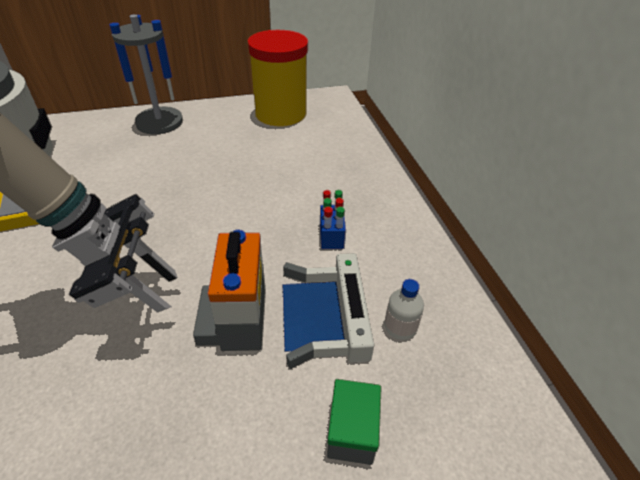

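The arm is behind the cassette. The fingertips are at about (302,400) and (350,408) in the top view, too far left and too high because speed limits cut some rows short. I'm correcting that.

```bash
python3 -m jog '[[0,-10,0,-0.004,-0.03,0.013,0.6],[4,-11,-2,0,0,0,0.6],[7,-10.4,-5,0,0,0,0.6],[7,0,-5,0,0,0,0.6],[0,0,0,0,0,0,0.6]]'; python3 r.py; python3 q.py
```

```text
time_s: 11.12
ee_pos: [0.4098, -0.0038, 0.0481]
orientation: [0.043, 0.516, -0.077, 0.852]
wrist_force: [0.8, 0.1, 0.3]
opening: 0.0565
turn [-0.004 -0.037  0.009] |deg 2.2 | shift after turn [-137.9  -11.    28.9] | shift in present frame [-138.7  -12.2   23.8] world [-44.6  -3.5 134. ]
turn [-0.004 -0.037  0.009] |deg 2.2 | shift after turn [ 20.7 -11.  -10. ] | shift in present frame [ 21.2 -10.8  -9.2] world [ -0.3 -11.1 -23. ]
tip dock [[-247.1   10.8]] z 35.7 tool-y yaw rel dock 1.563 F [0.8 0.1 0.3] t 11.1167
dock x,y,z unit in tool: [[0.464, 0.008, 0.886], [-0.009, 1.0, -0.004], [-0.886, -0.006, 0.464]]
```

```bash
python3 -c "
from h import *
print(np.round(env.get_state()['qpos'],3))"
```

```text
[-0.173  0.072  2.479 -0.067  0.108 -1.504]
```

```bash
sed -i 's/(DY,.52,1)/(DY,.28,1)/' r.py; python3 r.py
```

```text
turn [-0.005  0.203  0.009] |deg 11.6 | shift after turn [-141.2  -11.    -1.3] | shift in present frame [-138.5  -12.1   27.2] world [-41.6  -4.1 135.3]
turn [-0.005  0.203  0.009] |deg 11.6 | shift after turn [ 22.1 -11.   -1.5] | shift in present frame [ 21.5 -10.8  -5.9] world [  2.8 -11.6 -21.7]
```

```bash
python3 -m jog '[[0,0,0,0,0.1,0.005,0.6],[0,0,0,0,0.1,0.005,0.6],[0,0,0,0,0,0,0.6]]'; python3 r.py;python3 q.py
```

```text
time_s: 11.37
ee_pos: [0.416, -0.0049, 0.0508]
orientation: [0.051, 0.595, -0.068, 0.799]
wrist_force: [1.6, -1.4, 1.4]
opening: 0.0564
turn [-0.003  0.01  -0.   ] |deg 0.6 | shift after turn [-140.4  -10.9   -8.1] | shift in present frame [-140.5  -10.9   -6.7] world [-47.7  -2.9 132.7]
turn [-0.003  0.01  -0.   ] |deg 0.6 | shift after turn [ 22.9 -10.9  -8.2] | shift in present frame [ 22.8 -10.9  -8.4] world [ -3.4 -10.5 -24.3]
tip dock [[-243.3   10.9]] z 37.3 tool-y yaw rel dock 1.568 F [ 1.6 -1.4  1.4] t 11.3667
dock x,y,z unit in tool: [[0.286, 0.002, 0.958], [0.0, 1.0, -0.003], [-0.958, 0.001, 0.286]]
```

```bash
python3 -m jog '[[8,-4,-2,0,0,0,0.6],[8,-4,-2,0,0,0,0.6],[6,-2,-2,0,0,0,0.6],[0,0,0,0,0,0,0.6]]'; python3 q.py
```

```text
time_s: 11.7
ee_pos: [0.4065, -0.013, 0.0238]
orientation: [0.052, 0.599, -0.067, 0.796]
wrist_force: [0.1, -0.4, -0.1]
opening: 0.0565
tip dock [[-251.4    1.3]] z 10.3 tool-y yaw rel dock 1.569 F [ 0.1 -0.4 -0.1] t 11.7
dock x,y,z unit in tool: [[0.277, 0.002, 0.961], [0.001, 1.0, -0.002], [-0.961, 0.002, 0.277]]
```

```bash
python3 -m jog '[[-1.5,0,8,0,0,0,0.6],[1,0,10,0,0,0,0.6],[2.3,0,8,0,0,0,0.6],[1.7,0,6,0,0,0,0.6],[1.1,0,3.85,0,0,0,0.6],[1.1,0,3.85,0,0,0,0.6],[1.1,0,3.85,0,0,0,0.6],[1.1,0,3.85,0,0,0,0.6],[1.1,0,3.85,0,0,0,0.6],[1.1,0,3.85,0,0,0,0.6],[1.1,0,3.85,0,0,0,0.6],[1.1,0,3.85,0,0,0,0.6],[1.1,0,3.85,0,0,0,0.6],[0,0,0,0,0,0,0.6]]'; python3 q.py; python3 m.py 7
```

```text
time_s: 12.87
ee_pos: [0.472, -0.0239, 0.0293]
orientation: [0.052, 0.601, -0.067, 0.795]
wrist_force: [-3.9, 0.9, -1.9]
opening: 0.0563
tip dock [[-185.1    1.6]] z 15.8 tool-y yaw rel dock 1.57 F [-3.9  0.9 -1.9] t 12.8667
dock x,y,z unit in tool: [[0.272, 0.001, 0.962], [0.002, 1.0, -0.002], [-0.962, 0.002, 0.272]]
top dock [[-104.     0.6]] size [118.9  63. ] yaw rel 0.005
side dock [[-102.6   -4.6]] size [130.3  63.6] yaw rel -0.011
```

View pics/side7.png

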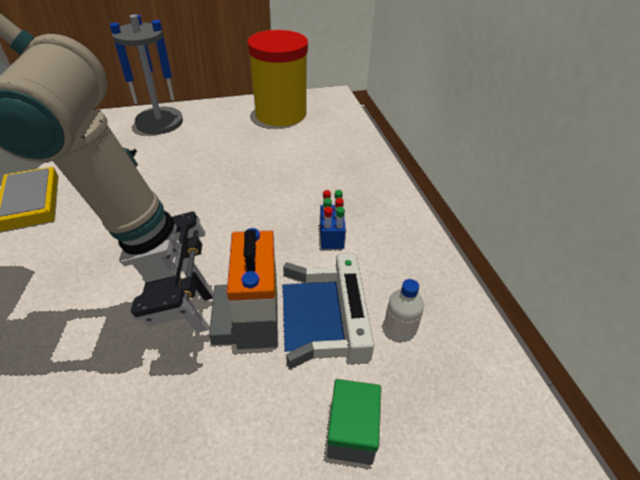

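View pics/top7.png

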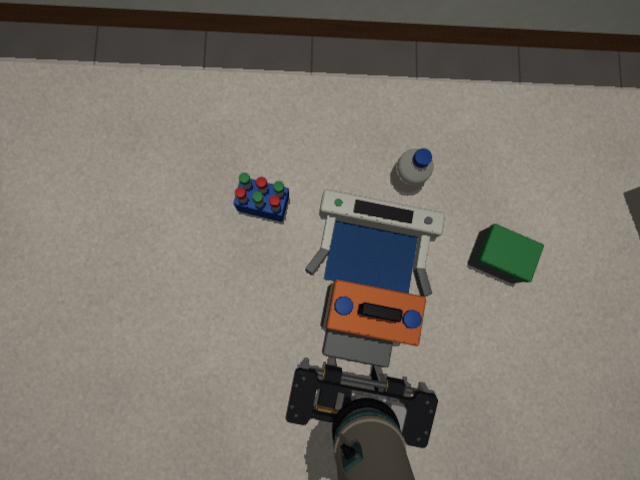

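The cassette is now square to the dock and centred, with its orange top at about (376,312), upright and pushed at the foot. I keep pushing.

```bash
python3 -m jog '[[1.3,0,3.8,0,0,0,0.6],[1.3,0,3.8,0,0,0,0.6],[1.1,0,3.85,0,0,0,0.6],[1.1,0,3.85,0,0,0,0.6],[1.1,0,3.85,0,0,0,0.6],[1.1,0,3.85,0,0,0,0.6],[1.1,0,3.85,0,0,0,0.6],[1.1,0,3.85,0,0,0,0.6],[1.1,0,3.85,0,0,0,0.6],[1.1,0,3.85,0,0,0,0.6],[1.1,0,3.85,0,0,0,0.6],[1.1,0,3.85,0,0,0,0.6],[1.1,0,3.85,0,0,0,0.6],[1.1,0,3.85,0,0,0,0.6],[0,0,0,0,0,0,0.6]]'; python3 q.py; python3 m.py 8
```

```text
time_s: 14.22
ee_pos: [0.5322, -0.0344, 0.0313]
orientation: [0.051, 0.597, -0.067, 0.798]
wrist_force: [-3.2, 0.2, -2.7]
opening: 0.0565
tip dock [[-123.8    1.3]] z 17.8 tool-y yaw rel dock 1.57 F [-3.2  0.2 -2.7] t 14.2167
dock x,y,z unit in tool: [[0.281, 0.001, 0.96], [0.002, 1.0, -0.002], [-0.96, 0.002, 0.281]]
top dock [[-40.7   0.1]] size [119.1  63. ] yaw rel -0.0
side dock [[-40.7  -4.5]] size [130.9  63.2] yaw rel -0.012
```

View pics/top8.png

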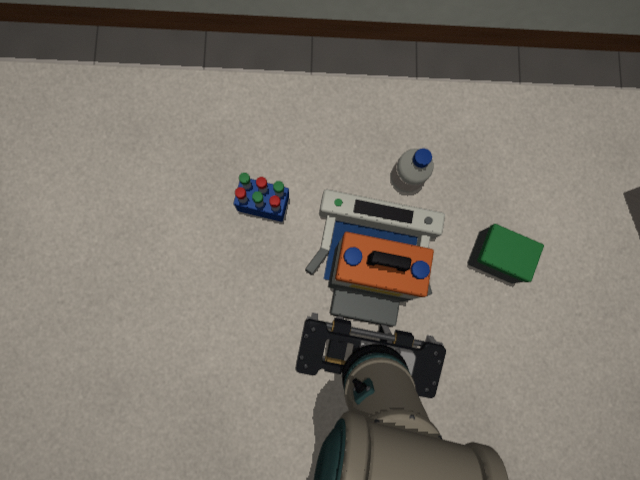

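```bash
python3 -m jog '[[1.7,0,3.8,0,0,0,0.6],[1.7,0,3.8,0,0,0,0.6],[1.5,0,3.8,0,0,0,0.6],[1.3,0,3.85,0,0,0,0.6],[1.3,0,3.85,0,0,0,0.6],[1.3,0,3.85,0,0,0,0.6],[1.3,0,3.85,0,0,0,0.6],[1.3,0,3.85,0,0,0,0.6],[1.3,0,3.85,0,0,0,0.6],[0.5,0,1.7,0,0,0,0.6],[0.4,0,1.3,0,0,0,0.6],[0,0,0,0,0,0,0.6]]'; python3 q.py; python3 m.py 9
```

```text
time_s: 15.32
ee_pos: [0.5687, -0.0404, 0.0284]
orientation: [0.052, 0.599, -0.067, 0.796]
wrist_force: [-7.2, 0.9, 4.9]
opening: 0.056
tip dock [[-87.    1.4]] z 15.0 tool-y yaw rel dock 1.57 F [-7.2  0.9  4.9] t 15.3167
dock x,y,z unit in tool: [[0.277, 0.001, 0.961], [0.002, 1.0, -0.001], [-0.961, 0.002, 0.277]]
top dock [[-6.6  0.3]] size [118.8  63.5] yaw rel -0.001
side dock [[-1.3 41. ]] size [227.   72.8] yaw rel -0.092
```

```bash
python3 -m jog '[[0.5,0,1.9,0,0,0,0.6],[0.5,0,1.9,0,0,0,0.6],[0.3,0,1,0,0,0,0.6],[0,0,0,0,0,0,0.6]]'; python3 q.py;  python3 -m jog '[[0.3,0,1,0,0,0,0.6],[0.3,0,1,0,0,0,0.6],[0,0,0,0,0,0,0.6]]'; python3 q.py
```

```text
time_s: 15.75
ee_pos: [0.5738, -0.0413, 0.0285]
orientation: [0.052, 0.599, -0.067, 0.797]
wrist_force: [-5.0, 1.2, 2.0]
opening: 0.0564
tip dock [[-81.7   1.4]] z 15.0 tool-y yaw rel dock 1.57 F [-5.   1.2  2. ] t 15.75
dock x,y,z unit in tool: [[0.278, 0.001, 0.961], [0.002, 1.0, -0.002], [-0.961, 0.002, 0.278]]
time_s: 16.0
ee_pos: [0.5745, -0.0414, 0.0284]
orientation: [0.052, 0.6, -0.067, 0.796]
wrist_force: [-8.4, 1.4, 5.4]
opening: 0.0562
tip dock [[-81.1   1.4]] z 14.9 tool-y yaw rel dock 1.57 F [-8.4  1.4  5.4] t 16.0
dock x,y,z unit in tool: [[0.276, 0.001, 0.961], [0.002, 1.0, -0.001], [-0.961, 0.002, 0.276]]
```

```bash
python3 -m jog '[[0.3,0,1,0,0,0,0.6],[0.3,0,1,0,0,0,0.6],[0,0,0,0,0,0,0.6]]'; python3 q.py;  python3 -m jog '[[0.3,0,1,0,0,0,0.6],[0.3,0,1,0,0,0,0.6],[0,0,0,0,0,0,0.6]]'; python3 q.py; python3 m.py 10
```

```text
time_s: 16.25
ee_pos: [0.576, -0.0417, 0.0283]
orientation: [0.052, 0.6, -0.067, 0.796]
wrist_force: [-11.0, 1.6, 8.4]
opening: 0.0565
tip dock [[-79.6   1.4]] z 14.8 tool-y yaw rel dock 1.57 F [-11.    1.6   8.4] t 16.25
dock x,y,z unit in tool: [[0.275, 0.001, 0.962], [0.002, 1.0, -0.001], [-0.962, 0.002, 0.275]]
time_s: 16.5
ee_pos: [0.5761, -0.0416, 0.0277]
orientation: [0.052, 0.601, -0.066, 0.794]
wrist_force: [-13.7, 3.1, 11.2]
opening: 0.0564
tip dock [[-79.5   1.5]] z 14.2 tool-y yaw rel dock 1.57 F [-13.7   3.1  11.2] t 16.5
dock x,y,z unit in tool: [[0.271, 0.001, 0.963], [0.002, 1.0, -0.001], [-0.963, 0.002, 0.271]]
top dock [[0.6 0.3]] size [118.8  63.5] yaw rel -0.001
side dock [[ 4.5 42.9]] size [226.8  68. ] yaw rel -0.054
```

View pics/side10.png

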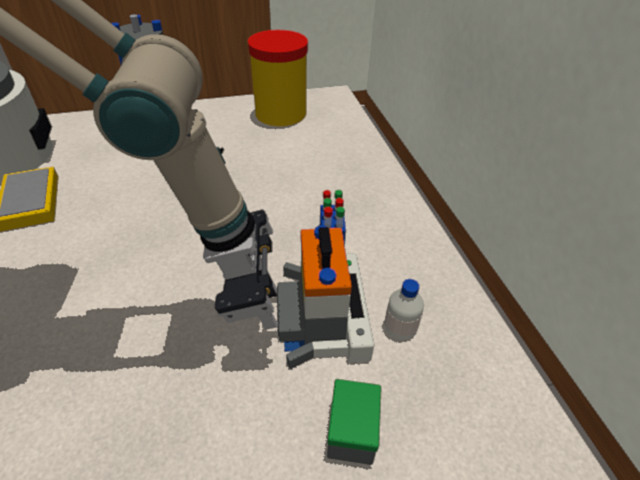

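```bash
python3 -m jog '[[0.1,0,1.5,0,0,0,0.6],[0.1,0,1.5,0,0,0,0.6],[0.1,0,1.5,0,0,0,0.6],[0,0,0,0,0,0,0.6]]'; python3 q.py; python3 m.py 11
```

```text
time_s: 16.93
ee_pos: [0.5764, -0.0416, 0.0276]
orientation: [0.052, 0.605, -0.066, 0.792]
wrist_force: [-21.5, 3.0, 16.9]
opening: 0.0564
tip dock [[-79.3   1.6]] z 14.1 tool-y yaw rel dock 1.57 F [-21.5   3.   16.9] t 16.9333
dock x,y,z unit in tool: [[0.264, 0.0, 0.965], [0.002, 1.0, -0.001], [-0.965, 0.002, 0.264]]
top dock [[0.6 0.3]] size [118.8  63.5] yaw rel -0.001
side dock [[ 4.5 42.9]] size [226.8  68. ] yaw rel -0.054
```

The cassette is hard against the stop: 21 N more push and no motion. I'm backing straight off, then lifting away.

```bash
python3 -m jog '[[-0.8,0,-3.5,0,0,0,0.6],[-1,0,-4,0,0,0,0.6],[-2,0,-7,0,0,0,0.6],[-4,0,-14,0,0,0,0.6],[-6,0,-20,0,0,0,0.6],[-8,0,-25,0,0,0,0.6],[-20,0,-25,0,0,0,0.6],[-30,0,-15,0,0,0,0.6],[-35,0,-5,0,0,0,0.6],[-30,0,0,0,0,0,0.6],[-20,0,0,0,0,0,0.6],[0,0,0,0,0,0,0.6]]'; python3 q.py; python3 m.py 12
```

```text
time_s: 18.03
ee_pos: [0.4345, -0.0181, 0.1531]
orientation: [0.051, 0.592, -0.068, 0.802]
wrist_force: [0.8, -0.6, -0.0]
opening: 0.0566
tip dock [[-222.8    1. ]] z 139.7 tool-y yaw rel dock 1.57 F [ 0.8 -0.6 -0. ] t 18.0333
dock x,y,z unit in tool: [[0.295, 0.001, 0.956], [0.001, 1.0, -0.001], [-0.956, 0.001, 0.295]]
top dock [[0.8 0.2]] size [118.7  63. ] yaw rel -0.001
side dock [[ 0.9 -4.8]] size [131.   64.7] yaw rel 0.002
```

View pics/top12.png

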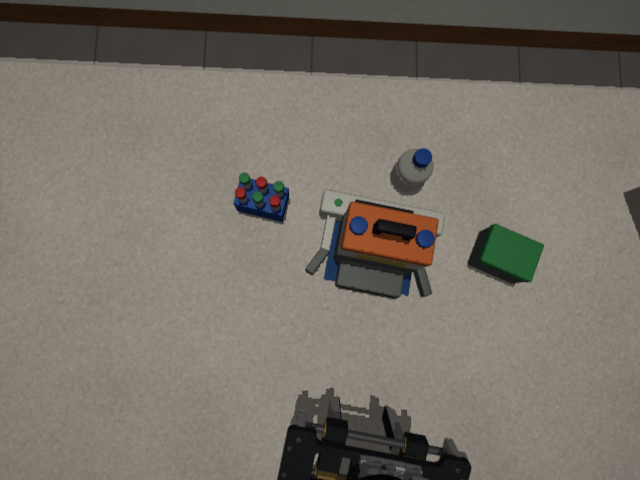

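View pics/side12.png

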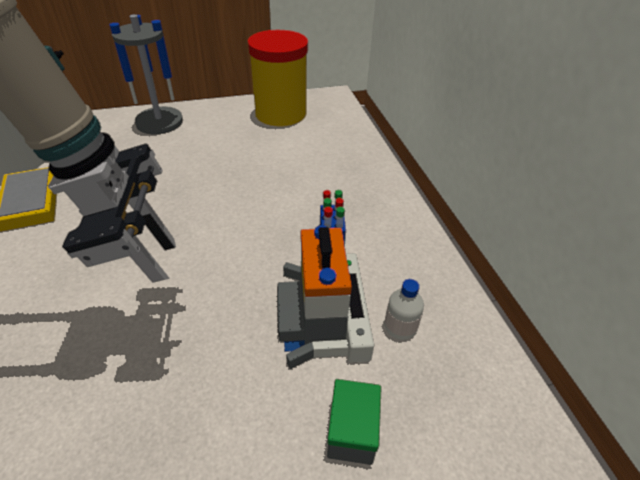

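The top view shows the cassette in the dock, with its orange top at about (389,233) against the back stop. The rack (262,198), bottle (415,168) and tip box (506,253) are at their starting pixels, and the robot is clear.

```bash
python3 -c "
from rig import env
print(env.sign_off())"
```

```text
the job is handed in; nothing more can be done
None
```

The cassette is in the dock, upright and against the back stop, and I handed the job in at about 18 s. I slid it about 45 mm sideways with the fingertips low on its left face. Then I went behind it and pushed flat on the foot, fingertips about 15 mm up, until it stopped.

**Last checks:**
- **Position (top view):** the cassette is within 1 mm of home along x, 0.2 mm off the centre line and square to within about 0.001 rad.
- **Against the stop:** extra push, up to 21 N, moved it no further.
- **Bystanders:** the rack, bottle and tip box look unmoved in the pictures.
- **Robot:** the arm was clear, with wrist force near zero.

**What disagreed or went wrong:**
- **Bench contact:** a wrong sign in one move pressed the fingertips on bare bench. The wrist reading was 72 N at the end of that move, below the 120 N limit, and I backed off at once.
- **Side view:** it put the cassette 4.8 mm right of the centre line. Its orange outline was too long (131 mm instead of 120 mm), so I relied on the top view.
- **Tilt:** joint 5 reached its lower limit while I approached from behind, so I reduced the tool's tilt there.

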